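# Release the jig and trap the popped blank

### The job

A pine blank sits in the spring-ejector jig on the bench. Unload it without grasping, pinching or lifting anything: with one fingertip press the jig's release key fully down, keeping the other finger standing across the runway so that the blank, when the spring pops it out, is stopped against that finger and does not slide off the end of the jig. Finish while still holding the key down and the popped-out blank stopped against the other finger, and leave the masking tape, tape measure and wood block on the bench alone.

Things in the scene. Friction and masses are not known exactly. Their poses are not given: they have to be found in the camera images.
- jig: Fixed jig: plywood base 200 x 118 mm, 12 mm thick, with an aluminium track 41 mm wide along its x axis. Origin: underside of the base, on the bench, below the track's centre line; z up. Track top 45 mm above the bench, from x = +115 mm to its open front end at x = -75 mm, 31 mm wide inside. The seat (x > -15 mm) has walls 13 mm high. The blank pops out along -x, roughly towards the robot.
- key_top (a point): Centre of the top face of the release key, a flat ribbed steel pad 36 mm along the jig's x and 44 mm along its y, beside the runway on the jig's +y side; moves with the key. In the jig's frame: x = -62 mm, y = +47 mm, 61 mm above the bench when up (16 mm above the track). A finger straight across the runway from it, at y = 0, is 47 mm away.
- key (a joint): Travel of the release key in m: 0 up, 0.009 fully down. Sprung: about 2.5 N starts it, 5 to 10 N holds it down. Its latch tooth, in the track before the blank, lets the blank go at about 0.005. Fully down the key's top is 7 mm above the track, so a finger level with it hangs clear of the track and guides and meets the upper 12 mm of the blank.
- runway_end (a point): Fixed point: middle of the open front end of the track, on its top surface (x = -75 mm, y = 0, z = 45 mm in the jig's frame; axes as the jig's). The runway (jig x from -75 to -15 mm) has only low guides 4 mm high; clear air above.
- ejector (a joint): Travel in m of the spring pusher behind the blank: 0 back, 0.115 fully forward. Once the key lets the blank go, it pushes the blank with 3 to 5 N at roughly 0.1 m/s along the jig's -x and, unless the blank is stopped, drives it off the open front end.
- blank: Planed pine blank 95 x 28 x 19 mm, 0.07 to 0.15 kg, lying flat in the track with its length along the track (its own y axis is 0.21 rad off its length). Origin: centre of its underside. Seated, the origin is at x = +27 mm in the jig's frame and its front face at x = -20 mm; it is popped out as the jig-frame x of its origin falls.
- masking_tape: Bystander: roll of masking tape lying on the bench, 96 mm across, 25 mm high. Origin: centre of its underside.
- tape_measure: Bystander: tape measure standing on the bench, 58 x 77 x 62 mm. Origin: centre of its underside.
- wood_block: Bystander: pine block on the bench, 75 x 83 x 40 mm. Origin: centre of its underside.

How it is judged:
By the outcome, as a careful person would: the job done as asked, in the order asked, and still so for the second after the job is handed in, while the arm keeps its last pose, push and grip.
It also fails if it takes over 40 s, if anything falls off the work surface, if the arm or the gripper's body presses on something with over 40 N, if the wrist force passes 120 N, or if a joint passes its speed limit or range.

### The arm

A 6-joint arm with a two-finger parallel gripper is mounted at the origin on a cart in front of the work surface, level with it; the furniture and walls round the work are solid. World frame = base frame: x ahead of the robot, y to its left, z up, the work surface at z = 0. Lengths are in m, angles in rad, forces in N, time in s.
With the tool pointing down it reaches from about 0.35 to 0.775 m from the base axis. Payload 5.5 kg.
Tool frame: the origin (TCP) lies at the very end of the fingers, on their centre line; the grasp point (between the pads) lies 19 mm behind it; z points along the fingers, y is the line along which they close (so a half turn about z gives the same grasp; the last joint's range is limited). The gripper opens to 85 mm and grips with 20 to 120 N. Pads are 22 mm wide; open, the fingers measure 114 mm over their backs; the gripper's body (76 mm by 85 mm) begins 54 mm behind the grasp point. The pads swing forward as they close: fully open they stand 13 mm farther back than shut.
Start: joints at [-1.375, 0.313, 0.046, 1.304, 0, 1.431], TCP at [0.189, -0.543, 0.231] pointing down, gripper open.
Joint ranges: [-2.76, 2.76], [-0.86, 1.69], [-1.03, 1.26], [-2.2, 2.34], [-1.47, 1.5], [-3.14, 3.14]. Speed limits (rad/s): [2.57, 2.57, 3.14, 3.14, 3.14, 3.14].

### API

Orientations are given as a unit quaternion [w, x, y, z].
In Python, from workcell import env, cams, ticket, spotter gives the robot as it stands.
- The arm moves only by the tool jog_arm, never from a script. Its argument "increments" is a list that holds one entry, the list of rows, each a list of 7 numbers: the shift along the tool's x, y, z in units of 0.25 m (1.0 is 0.25 m), then the turn, a rotation vector about the tool's x, y, z in units of 180 degrees (1.0 is 180 degrees), then the closure in counts, from 0 (fully open) to 255 (shut). A call has 1 to 20 rows; each row shifts and turns the commanded pose from where the row before left it, along the tool's axes as they then stand; what a row does not reach is not made up. A row lasts 1/10 s, in which the tool goes at most 50 mm and 8.59 degrees, less where a joint would pass 70% of its speed; a pose out of reach is approached as far as the arm can. A call with a number of a shift or a turn outside -1 to 1 is refused whole. A call with a gripper value outside its range is refused whole. The fingers move at their own pace and stop on an object; "force" is the grip in N (left out, the last holds). Time passes only in rows, so rows that do not move let the fingers close. It gives the time, the measured TCP pose, the force, the opening and the grip force at its end, in the units of the state.
- env.get_state(): the state, without advancing time (a new reading comes with each control period).
- cams.read_camera(name): name is "scene" or "top" or "wrist"; returns a dict with "pixels" (480x640x3 uint8, red, green, blue), "fx", "fy", "cx", "cy" (pixels), "k1" (the pictures are not rectified: a ray, as slopes to the right and down, at radius r is drawn at 1 + k1 r^2 times it, then the intrinsics apply), "xyz" and "attitude" of the camera in the world; the wrist camera has in their place "mount" (4x4, takes a point from camera to tool coordinates, whose origin is the TCP and whose axes are the flange's). Camera axes: x right, y down, z forward; pixel columns grow to the right and rows downward; lengths in m; the calibration is good to about 2 mm. A picture is of the moment at which its call begins: read the wrist's pose just before it. There is no depth.
- ticket.hand_in(): hands the job in; it is judged then, once.
Trained networks look in the newest picture that a camera, given by its name, has taken for a name from the list of things; names that differ only in an ending like _2 or _b are one class to them, and where a whole thing is asked for, a point or a joint stands for the part that bears it (a point fixed in the world has none). Each returns a list of dicts, best first, with "conf" (0 to 1); they miss things now and then, are a little off and sometimes report something else, mostly with a low value. They report only what shows in the picture. A call takes as long as a camera call.
- spotter.find_in(target, camera): "uv" ([column, row] in pixels, amid what is visible of it).
- spotter.cut_out(target, camera): "region" (480x640 bool, what is visible of it) and "uv" ([column, row] in pixels, amid what is visible of it).
- spotter.landmark_of(target, camera): "uv" ([column, row] in pixels: a listed point, or the origin of a listed thing).
The state is a dict: "clock": time; "joint_pos": joint angles; "qvel": joint speeds; "tau": joint torques, N m; "tcp_pos": TCP position; "orientation": TCP orientation; "wrist_force": force on the tool from outside, world axes, zero at the start; "ft_torque": the same for the moment, N m; "finger_gap": finger opening in m; "grip_force": force on a finger pad.
Only numpy, scipy, OpenCV 4.12 (cv2) and the standard library are available. Lean on these libraries where they do the work, as an engineer would, in place of code of your own. Each camera call takes 0.05 s, during which the arm holds its last target. There are 200 camera calls.

## Working session

There is one attempt and no reset: what is moved stays moved. The work goes in short steps, Python scripts to look and compute and a tool call to move; the robot and the scene stay as the last step left them, time stands still between calls to the robot, and variables do not carry over. Pictures are saved under pics/ and viewed, at most 10 in all, crops included, and the job is handed in when it is done.

Besides the shell and the picture viewer there is one more tool, called after "Emit:" as a command line: name --argument value ..., lists and objects as JSON in quotes. jog_arm: Moves the arm, as the interface text tells. Shifts and turns lie within -1 to 1; 1 stands for 0.25 m of shift or 180 degrees of turn. Its arguments: {"type":"object","properties":{"increments":{"type":"array"},"force":{"type":"number"}},"required":["increments"]}

```bash
mkdir -p pics
cat > h.py <<'E'
import numpy as np, cv2
from scipy.spatial.transform import Rotation as R
from workcell import env, cams, ticket, spotter
def q2R(q): return R.from_quat([q[1],q[2],q[3],q[0]])
def ray(c,uv):
    d=np.array([(uv[0]-c['cx'])/c['fx'],(uv[1]-c['cy'])/c['fy']]); s=d.copy()
    for _ in range(20): s=d/(1+c['k1']*(s@s))
    a=np.array(c['attitude']); M=a if a.shape==(3,3) else q2R(a).as_matrix()
    return np.array(c['xyz']),M@np.array([s[0],s[1],1])
def onz(c,uv,z):
    o,d=ray(c,uv); return o+d*(z-o[2])/d[2]
E
python3 - <<'E'
from h import *
s=env.get_state(); print(s)
for n in ['scene','top']:
    c=cams.read_camera(n); print(n,{k:v for k,v in c.items() if k!='pixels'})
    cv2.imwrite(f'pics/{n}0.png',c['pixels'][:,:,::-1])
    for t,z in [('jig',0),('key_top',.061),('runway_end',.045),('blank',.045),('masking_tape',0),('tape_measure',0),('wood_block',0)]:
        for r in spotter.landmark_of(t,n)[:2]: print(t,np.round(r['uv'],1),round(r['conf'],2),onz(c,r['uv'],z).round(4))
E
```

```text
{'clock': 0.0, 'joint_pos': array([-1.37459061e+00,  3.14035192e-01,  4.49897402e-02,  1.30360497e+00,
       -3.19123226e-05,  1.43121077e+00]), 'qvel': array([ 0.00012722, -0.00032071, -0.0004682 , -0.00054578, -0.00059286,
       -0.00024188]), 'tau': array([ 1.25758594e-03, -4.80627036e+01,  2.98532170e+01,  1.93453190e-02,
       -2.41863745e-05,  1.29872143e-05]), 'tcp_pos': array([ 0.18936125, -0.54238532,  0.23039348]), 'orientation': array([-9.26222086e-04,  9.85938179e-01,  1.67107890e-01, -4.21909795e-05]), 'wrist_force': array([ 0.04443334,  0.17765774, -0.06902372]), 'ft_torque': array([ 0.01491216, -0.04309152, -0.03203379]), 'grip_force': 0.0, 'finger_gap': 0.08557422714540289}
scene {'fx': 569.2320483460041, 'fy': 569.2320483460041, 'cx': 325.4847444439886, 'cy': 235.95494111375928, 'k1': -0.0028008729176751254, 'xyz': array([-0.13801922,  0.75252234,  0.91990366]), 'attitude': array([ 0.15823272, -0.38196763,  0.83194976, -0.37003072])}
jig [342.  236.1] 0.95 [0.5791 0.0493 0.    ]
key_top [336.  240.1] 0.92 [0.5304 0.115  0.061 ]
runway_end [356.4 242.8] 0.9 [0.5067 0.0739 0.045 ]
blank [338.1 216.5] 0.71 [0.6005 0.0446 0.045 ]
masking_tape [236.3 399.6] 0.95 [0.3783 0.4924 0.    ]
tape_measure [367.8 175.1] 0.72 [ 0.7149 -0.1694  0.    ]
wood_block [223.  333.1] 0.86 [0.5199 0.4268 0.    ]
top {'fx': 517.7395615371273, 'fy': 517.7395615371273, 'cx': 317.9205406903896, 'cy': 240.64652614258424, 'k1': 0.03585052335379933, 'xyz': array([0.4347994 , 0.1571479 , 1.17541034]), 'attitude': array([ 0.02764757, -0.70000753,  0.71276147, -0.03458554])}
jig [359.3 223.1] 0.58 [0.5771 0.0493 0.    ]
key_top [334.1 241.8] 0.8 [0.5299 0.1104 0.061 ]
runway_end [349.7 251.8] 0.79 [0.5087 0.076  0.045 ]
blank [363.9 201.9] 0.9 [0.6185 0.0421 0.045 ]
masking_tape [162.5 315.8] 0.85 [0.3759 0.4952 0.    ]
tape_measure [449.7 161. ] 0.84 [ 0.7176 -0.163   0.    ]
wood_block [201.6 252.1] 0.71 [0.517  0.4087 0.    ]
```

Run:
```python
import cv2
a=cv2.imread('pics/top0.png')[150:300,270:450]; b=cv2.imread('pics/scene0.png')[160:310,270:450]
cv2.imwrite('pics/ab.png',cv2.resize(cv2.vconcat([a,b]),None,fx=2,fy=2,interpolation=cv2.INTER_CUBIC) if 0 else cv2.resize(cv2.hconcat([a,b]),(792,330),interpolation=cv2.INTER_CUBIC))
```

```text
(no output)
```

View pics/top0.png

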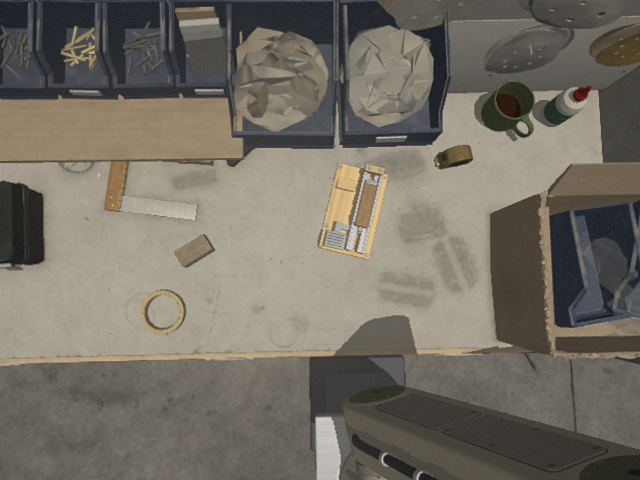

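View pics/ab.png

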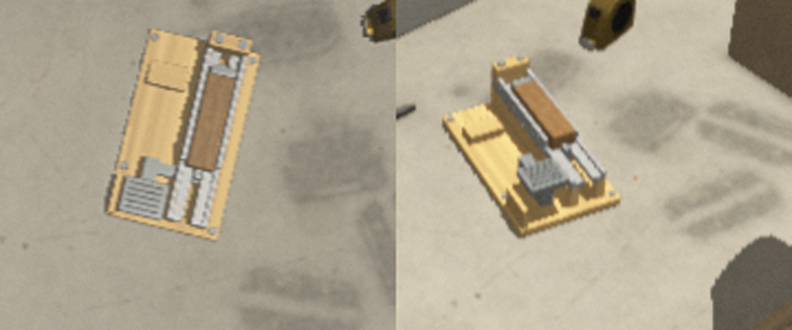

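The top view shows the jig at about (355,210), with its open end towards the robot. The key is at the lower left (335,240) and a large cardboard box is on the right (500–640, 165–350). I'll check the box height in the scene view before swinging across.

View pics/scene0.png

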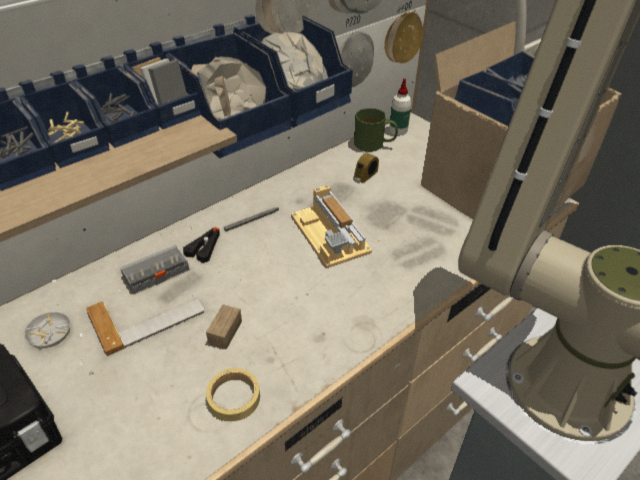

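Run:
```python
from h import *
w=cams.read_camera('wrist'); print({k:v for k,v in w.items() if k!='pixels'})
# fit jig pose from landmarks
J=np.array([[0,0],[-.062,.047],[-.075,0],[.027,0]])
for P in ([[.5791,.0493],[.5304,.115],[.5067,.0739],[.6005,.0446]],[[.5771,.0493],[.5299,.1104],[.5087,.076],[.6185,.0421]]):
    P=np.array(P);a=J-J.mean(0);b=P-P.mean(0)
    th=np.arctan2((a[:,0]*b[:,1]-a[:,1]*b[:,0]).sum(),(a*b).sum());M=np.array([[np.cos(th),-np.sin(th)],[np.sin(th),np.cos(th)]])
    t=P.mean(0)-M@J.mean(0);print(np.degrees(th),t,(P-J@M.T-t).round(4).tolist())
c=cams.read_camera('top')
for uv in [(548,165),(490,210),(495,320),(548,350)]:
  print([onz(c,uv,z).round(3) for z in (0,.15,.25)])
```

```text
{'fx': 420.3522962576729, 'fy': 420.3522962576729, 'cx': 321.88782788029243, 'cy': 242.8488874295823, 'k1': -0.036900890858208045, 'mount': array([[-2.15002231e-03, -9.52161317e-01, -3.05588290e-01,
         7.73711858e-02],
       [ 9.99997666e-01, -1.98152981e-03, -8.61555446e-04,
         9.38448533e-04],
       [ 2.14807462e-04, -3.05589429e-01,  9.52163355e-01,
        -1.41935467e-01],
       [ 0.00000000e+00,  0.00000000e+00,  0.00000000e+00,
         1.00000000e+00]])}
-17.098001382114045 [0.57700501 0.05138412] [[0.0021, -0.0021], [-0.0012, 0.0005], [0.0014, 0.0005], [-0.0023, 0.0012]]
-14.96973547372631 [0.58208159 0.05099527] [[-0.005, -0.0017], [-0.0044, -0.002], [-0.0009, 0.0056], [0.0103, -0.0019]]
[array([ 0.704, -0.388, -0.   ]), array([ 0.669, -0.318,  0.15 ]), array([ 0.647, -0.272,  0.25 ])]
[array([ 0.602, -0.25 ,  0.   ]), array([ 0.581, -0.198,  0.15 ]), array([ 0.566, -0.164,  0.25 ])]
[array([ 0.353, -0.249,  0.   ]), array([ 0.363, -0.198,  0.15 ]), array([ 0.37 , -0.163,  0.25 ])]
[array([ 0.285, -0.363,  0.   ]), array([ 0.304, -0.297,  0.15 ]), array([ 0.317, -0.253,  0.25 ])]
```

The jig stands at (330,230) with its key nearest the robot. The cardboard box beside the arm (430–600, 60–210) is tall, so I'll raise the tool before swinging across.

Emit:
jog_arm --increments '[[[0, 0, -0.2, 0, 0, 0, 0], [0, 0, -0.2, 0, 0, 0, 0], [0, 0, -0.2, 0, 0, 0, 0], [0, 0, -0.2, 0, 0, 0, 0], [0, 0, -0.2, 0, 0, 0, 0], [0.13, -0.13, 0, 0, 0, 0, 0], [0.13, -0.13, 0, 0, 0, 0, 0], [0.13, -0.13, 0, 0, 0, 0, 0], [0.13, -0.13, 0, 0, 0, 0, 0], [0.13, -0.13, 0, 0, 0, 0, 0], [0.13, -0.13, 0, 0, 0, 0, 0], [0.13, -0.13, 0, 0, 0, 0, 0], [0.13, -0.13, 0, 0, 0, 0, 0], [0.13, -0.13, 0, 0, 0, 0, 0], [0.13, -0.13, 0, 0, 0, 0, 0], [0.13, -0.13, 0, 0, 0, 0, 0], [0.13, -0.13, 0, 0, 0, 0, 0], [0.13, -0.13, 0, 0, 0, 0, 0], [0.13, -0.13, 0, 0, 0, 0, 0], [0.13, -0.13, 0, 0, 0, 0, 0]]]'

```text
clock: 2.9
tcp_pos: [0.4896, 0.0795, 0.4774]
orientation: [0.0, 0.986, 0.167, 0.0]
wrist_force: [0.3, -0.7, 0.5]
finger_gap: 0.0856
grip_force: 0.0
```

Run:
```python
from h import *
s=env.get_state(); print(s['clock'],s['tcp_pos'],s['joint_pos'],s['orientation'],s['wrist_force'])
```

```text
2.9 [0.48957545 0.07954391 0.47739751] [-7.81348916e-04  2.27632957e-01  5.42737202e-01  1.88500283e+00
 -2.45118098e-04  2.80464560e+00] [1.96254519e-04 9.85907206e-01 1.67292453e-01 4.21889971e-04] [ 0.26847601 -0.69876417  0.47241929]
```

Emit:
jog_arm --increments '[[[0, 0, 0.055, 0, 0, -0.047, 150], [0, 0, 0.055, 0, 0, -0.047, 150], [0, 0, 0.055, 0, 0, -0.047, 150], [0, 0, 0.055, 0, 0, -0.047, 150], [0, 0, 0.055, 0, 0, -0.047, 150], [0, 0, 0.055, 0, 0, -0.047, 150], [0, 0, 0.055, 0, 0, -0.047, 150], [0, 0, 0.055, 0, 0, -0.047, 150], [0, 0, 0.055, 0, 0, -0.047, 150], [0, 0, 0.055, 0, 0, -0.047, 150], [0, 0, 0.055, 0, 0, -0.047, 150], [0, 0, 0.055, 0, 0, -0.047, 150], [0, 0, 0.055, 0, 0, -0.047, 150], [0, 0, 0.055, 0, 0, -0.047, 150], [0, 0, 0.055, 0, 0, -0.047, 150], [0, 0, 0.055, 0, 0, -0.047, 150], [0, 0, 0.055, 0, 0, -0.047, 150], [0, 0, 0, 0, 0, 0, 150], [0, 0, 0, 0, 0, 0, 150]]]'

```text
clock: 4.8
tcp_pos: [0.4891, 0.0775, 0.2436]
orientation: [-0.0, 0.149, 0.989, -0.0]
wrist_force: [0.6, -0.0, -0.3]
finger_gap: 0.0351
grip_force: 0.0
```

```bash
cat >> h.py <<'E'
def wrist():
    s=env.get_state(); c=cams.read_camera('wrist'); m=np.array(c['mount'])
    Rt=q2R(s['orientation']).as_matrix()
    c['xyz']=Rt@m[:3,3]+s['tcp_pos']; c['attitude']=Rt@m[:3,:3]; return s,c
E
python3 - <<'E'
from h import *
s,c=wrist(); print(s['tcp_pos'],s['joint_pos'],s['finger_gap'],s['wrist_force'], 'toolx yaw',np.degrees(np.arctan2(*q2R(s['orientation']).as_matrix()[1::-1,0])))
cv2.imwrite('pics/w1.png',c['pixels'][:,:,::-1])
for t,z in [('jig',0),('key_top',.061),('runway_end',.045),('blank',.045)]:
    for r in spotter.landmark_of(t,'wrist')[:2]: print(t,np.round(r['uv'],1),round(r['conf'],2),onz(c,r['uv'],z).round(4))
b=spotter.cut_out('blank','wrist')
if b:
    ys,xs=np.nonzero(b[0]['region']); P=np.array([onz(c,p,.064)[:2] for p in zip(xs[::3],ys[::3])])
    rc=cv2.minAreaRect(P.astype(np.float32)*1000); print('blank',rc,cv2.boxPoints(rc))
k=spotter.cut_out('key','wrist')
if k:
    ys,xs=np.nonzero(k[0]['region']); P=np.array([onz(c,p,.061)[:2] for p in zip(xs[::3],ys[::3])]); print('key',cv2.minAreaRect(P.astype(np.float32)*1000))
E
```

```text
[0.48910225 0.07751748 0.24363386] [-5.02604649e-03  1.55074331e-01 -1.28377653e-01  1.28754097e+00
 -8.41548736e-05  2.94130738e-01] 0.035087425106610996 [ 0.62874616 -0.02200213 -0.29931663] toolx yaw 162.859578687608
jig [318.5 293. ] 0.97 [0.581  0.0439 0.    ]
key_top [373.8 251.6] 0.94 [0.5328 0.1068 0.061 ]
key_top [322.8 333.9] 0.72 [0.593  0.0446 0.061 ]
runway_end [317.5 235. ] 0.95 [0.5102 0.0656 0.045 ]
blank [321.9 336.6] 0.87 [0.6042 0.0402 0.045 ]
blank ((603.9794311523438, 39.78070068359375), (29.341556549072266, 101.97652435302734), 75.1800308227539) [[550.9348    38.639874]
 [649.51904   12.556041]
 [657.02405   40.921528]
 [558.4398    67.00536 ]]
key ((537.9225463867188, 91.68009948730469), (70.47052764892578, 58.78385925292969), 72.70975494384766)
```

View pics/w1.png

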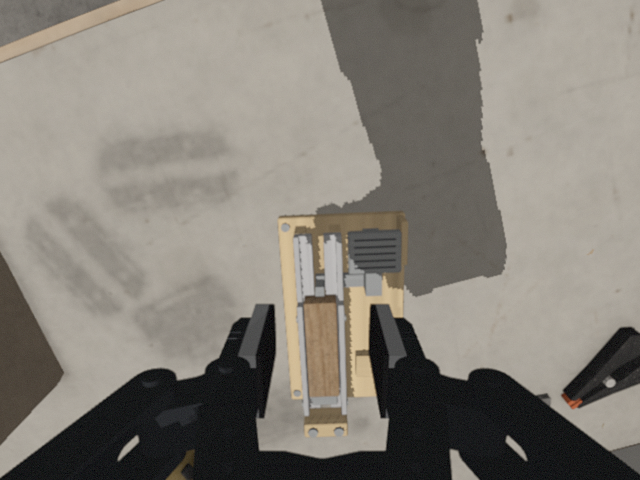

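The wrist view shows the jig almost in line with the fingers. The key pad is at (375,251), the runway end at (318,236) and the blank at (321,345). Jig yaw is about -15°, so I'll move over the key/runway midpoint and come down to z≈0.10.

Emit:
jog_arm --increments '[[[0, 0, 0, 0, 0, -0.012, 150], [-0.036, 0.016, 0.1, 0, 0, 0, 150], [-0.036, 0.017, 0.1, 0, 0, 0, 150], [-0.036, 0.016, 0.1, 0, 0, 0, 150], [-0.036, 0.017, 0.1, 0, 0, 0, 150], [0, 0, 0.1, 0, 0, 0, 150], [0, 0, 0.07, 0, 0, 0, 150], [0, 0, 0, 0, 0, 0, 150], [0, 0, 0, 0, 0, 0, 150]]]'

```text
clock: 6.05
tcp_pos: [0.5283, 0.0843, 0.1012]
orientation: [-0.0, 0.129, 0.992, -0.0]
wrist_force: [-0.3, -0.4, 0.9]
finger_gap: 0.0353
grip_force: 0.0
```

Run:
```python
from h import *
s,c=wrist(); print(s['tcp_pos'],s['finger_gap'],s['wrist_force'], 'yaw',np.degrees(np.arctan2(*q2R(s['orientation']).as_matrix()[1::-1,0])))
Rt=q2R(s['orientation']).as_matrix()
im=c['pixels'][:,:,::-1].copy()
M=np.array(c['attitude'])
def proj(p):
    q=M.T@(p-c['xyz']); a=q[:2]/q[2]; a=a*(1+c['k1']*(a@a)); return (int(c['fx']*a[0]+c['cx']),int(c['fy']*a[1]+c['cy']))
for y in (-.025,0,.025): cv2.circle(im,proj(s['tcp_pos']+Rt@[0,y,0]),4,(0,0,255),1)
for t,z in [('jig',0),('key_top',.061),('runway_end',.045),('blank',.045)]:
    for r in spotter.landmark_of(t,'wrist')[:1]:
        p=onz(c,r['uv'],z); print(t,np.round(r['uv'],1),round(r['conf'],2),p.round(4),'tool',(Rt.T@(p-s['tcp_pos'])).round(4))
cv2.imwrite('pics/w2.png',im)
d=cams.read_camera('scene')['pixels'][180:290,270:410,::-1]; cv2.imwrite('pics/s2.png',cv2.resize(d,None,fx=4,fy=4,interpolation=2))
```

```text
[0.52825719 0.0842681  0.10117227] 0.03533332006703517 [-0.28834047 -0.4254452   0.89547092] yaw 165.20759113964746
jig [288.8 336.7] 0.66 [0.5842 0.0455 0.    ] tool [-0.064  -0.0232  0.1012]
key_top [374.6 283.9] 0.71 [0.5345 0.1068 0.061 ] tool [-0.0003  0.0234  0.0402]
runway_end [278.9 247.4] 0.94 [0.5103 0.0655 0.045 ] tool [ 0.0126 -0.0227  0.0562]
blank [284.1 413.8] 0.75 [0.6073 0.0394 0.045 ] tool [-0.0879 -0.0232  0.0562]
```

View pics/w2.png

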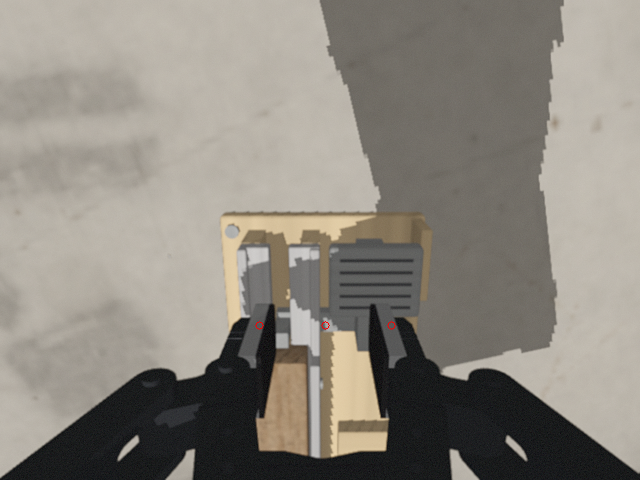

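View pics/s2.png

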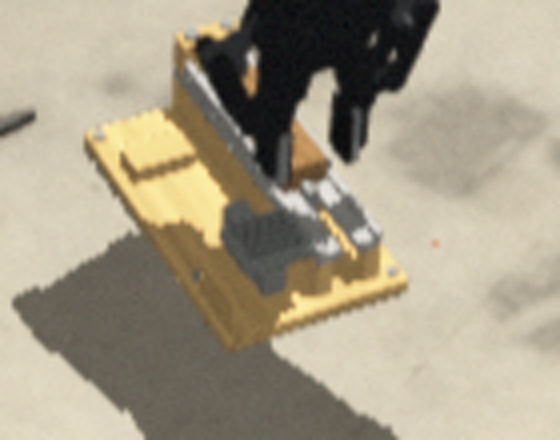

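The landmarks agree: key_top is at tool y +23 mm, the runway line at -23 mm and tool x≈0, so both fingers sit right. Next I'll descend to contact.

Emit:
jog_arm --increments '[[[0, 0, 0.05, 0, 0, 0, 150], [0, 0, 0.04, 0, 0, 0, 150], [0, 0, 0.03, 0, 0, 0, 150], [0, 0, 0.02, 0, 0, 0, 150], [0, 0, 0, 0, 0, 0, 150], [0, 0, 0, 0, 0, 0, 150]]]'

```text
clock: 6.95
tcp_pos: [0.5281, 0.0843, 0.0657]
orientation: [-0.0, 0.129, 0.992, -0.0]
wrist_force: [0.5, -0.1, -0.8]
finger_gap: 0.0352
grip_force: 0.0
```

Emit:
jog_arm --increments '[[[0, 0, 0.008, 0, 0, 0, 150], [0, 0, 0.008, 0, 0, 0, 150], [0, 0, 0, 0, 0, 0, 150], [0, 0, 0, 0, 0, 0, 150]]]'

```text
clock: 7.35
tcp_pos: [0.5283, 0.0843, 0.062]
orientation: [0.0, 0.129, 0.992, -0.0]
wrist_force: [0.7, 0.1, -0.6]
finger_gap: 0.035
grip_force: 0.0
```

Emit:
jog_arm --increments '[[[0, 0, 0.008, 0, 0, 0, 150], [0, 0, 0.008, 0, 0, 0, 150], [0, 0, 0, 0, 0, 0, 150], [0, 0, 0, 0, 0, 0, 150]]]'

```text
clock: 7.75
tcp_pos: [0.5286, 0.0843, 0.0581]
orientation: [0.0, 0.129, 0.992, 0.0]
wrist_force: [0.3, 1.0, 2.5]
finger_gap: 0.0354
grip_force: 1.2
```

Emit:
jog_arm --increments '[[[0, 0, 0.008, 0, 0, 0, 150], [0, 0, 0, 0, 0, 0, 150], [0, 0, 0, 0, 0, 0, 150]]]'

```text
clock: 8.05
tcp_pos: [0.5285, 0.0843, 0.056]
orientation: [0.0, 0.129, 0.992, 0.0]
wrist_force: [0.8, 0.1, 4.4]
finger_gap: 0.035
grip_force: 1.7
```

Emit:
jog_arm --increments '[[[0, 0, 0.008, 0, 0, 0, 150], [0, 0, 0.008, 0, 0, 0, 150], [0, 0, 0, 0, 0, 0, 150], [0, 0, 0, 0, 0, 0, 150]]]'

```text
clock: 8.45
tcp_pos: [0.5283, 0.0843, 0.0519]
orientation: [0.0, 0.129, 0.992, 0.0]
wrist_force: [-0.0, 1.0, 4.4]
finger_gap: 0.0353
grip_force: 3.7
```

Emit:
jog_arm --increments '[[[0, 0, 0.008, 0, 0, 0, 150], [0, 0, 0, 0, 0, 0, 150], [0, 0, 0, 0, 0, 0, 150]]]'

```text
clock: 8.75
tcp_pos: [0.5284, 0.0844, 0.0509]
orientation: [0.0, 0.129, 0.992, 0.0]
wrist_force: [-2.1, 0.7, 10.8]
finger_gap: 0.0351
grip_force: 7.7
```

Emit:
jog_arm --increments '[[[0, 0, 0.003, 0, 0, 0, 150], [0, 0, 0, 0, 0, 0, 150], [0, 0, 0, 0, 0, 0, 150], [0, 0, 0, 0, 0, 0, 150]]]'

```text
clock: 9.15
tcp_pos: [0.5284, 0.0844, 0.0507]
orientation: [0.001, 0.129, 0.992, 0.0]
wrist_force: [-3.8, 0.6, 16.0]
finger_gap: 0.0354
grip_force: 10.3
```

Run:
```python
from h import *
s,c=wrist(); print(s['clock'],s['tcp_pos'],s['finger_gap'],s['wrist_force'],s['ft_torque'])
Rt=q2R(s['orientation']).as_matrix()
a=c['pixels'][190:470,190:470,::-1]
for n in ('wrist','top','scene'):
    k=c if n=='wrist' else cams.read_camera(n)
    for r in spotter.landmark_of('blank',n)[:1]:
        p=onz(k,r['uv'],.045); print(n,np.round(r['uv'],1),r['conf'],p.round(4),'tool',(Rt.T@(p-s['tcp_pos'])).round(4))
d=k['pixels'][185:285,280:380,::-1]
cv2.imwrite('pics/f.png',cv2.hconcat([cv2.resize(a,(400,400)),cv2.resize(d,(400,400),interpolation=2)]))
```

```text
9.15 [0.5283724  0.08444096 0.05072595] 0.03540788942239727 [-3.82296428  0.63606013 15.98137053] [ 0.31952324  0.62978963 -0.1545038 ]
wrist [270.2 433.5] 0.82 [0.5765 0.0469 0.045 ] tool [-0.0561 -0.024   0.0058]
scene [340.8 222.9] 0.57 [0.5795 0.0551 0.045 ] tool [-0.0569 -0.0153  0.0058]
```

View pics/f.png

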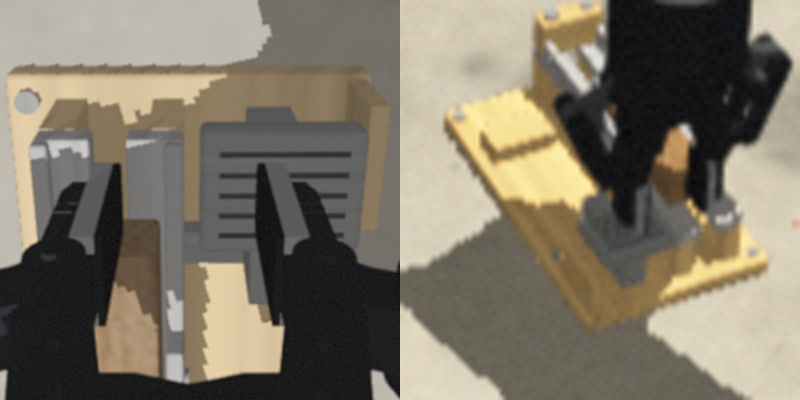

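The key has bottomed: force rises to 16 N with almost no further travel. The blank moved about 30 mm and now rests against the finger at left (115,225), giving the -3.8 N ejector push. Handing in.

```bash
python3 -c "
from h import *
print(ticket.hand_in())"
```

```text
the job is handed in; nothing more can be done
None
```

I handed the job in with the key pressed fully down (about 16 N against its stop) and the popped-out blank stopped against the other finger on the runway. The tape, tape measure and wood block were not touched, and the verdict was not shown.

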